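# Seat the blender lid on its switch pin

## Task

The lid of the small yellow dry blender has been laid on its bowl turned the wrong way, so it rides up on the lid-switch pin beside the black switch block. Turn the lid with the fingertips, pushing its handle round, until the notch in its rim meets the pin, then press the lid fully down onto the bowl's flange. Only push and press, gently: do not lift the lid, do not squeeze the handle, and leave the things standing round the blender where they are.

Things in the scene. Friction and masses are not known exactly. Their poses are not given: they have to be found in the camera images.
- mixer: the dry blender, fixed to the bench: yellow housing 90 mm high, bowl on top. Origin on the bench under the bowl's axis; x points from the axis to the pin; the housing reaches 100 mm to +x, 160 mm to -x, 100 mm to either side. Top of the bowl's flange (172 mm across): 175 mm above the bench. A black switch block 30 mm wide, lower than the flange's top, reaches out to 118 mm under the pin.
- pin (a point): top of the lid-switch pin: an upright steel pin, 12 mm thick with a rounded nose (its top 5 mm), standing 14 mm above the bowl's flange, 80 mm from the bowl's axis. It is fixed to the blender; half of it shows outside the lid's rim from above.
- lid: aluminium lid, 160 mm across, rim 8 mm and middle 10 mm thick, 0.92 kg. A plug centres it in the bowl: it stays level, only turns about the bowl's axis (either way, no stop) and slides up and down. Origin on the axis at its underside; x points to its notch. Turning takes 3 to 5 N at a handle end; it stays where left.
- notch (a point): the notch in the lid's rim, at the level of the lid's underside, 80 mm from the axis, half-way across the opening; it is 16 mm wide and cut 8 mm deep into the rim. Over the pin, the lid drops some 4 to 8 mm of itself and the pin then stops it from turning on.
- lid_handle (a point): middle of the lid's handle, on the bowl's axis, 45 mm above the lid's underside: a straight round steel bar 12 mm thick and 104 mm long, along the lid's y (square to the line from axis to notch), on two posts 44 mm either side of the middle. The bar clears the lid by 29 mm.
- lid_depth (a joint): how far the lid has gone down, in m: 0 while it rides on the pin, 0.014 fully down on the flange, negative when lifted. The lid's seal drags: with the notch on the pin 5 to 10 N downwards, on the handle or anywhere on the lid, push it home, and it stays down.
- jar_big: black plastic jar, 80 mm across, 105 mm high; origin under its middle. Leave it.
- jar_small: small white jar, 56 mm across, 75 mm high; origin under its middle. Leave it.
- scoop: aluminium scoop lying on the bench, 175 mm long, about 30 mm high; origin under its bowl's middle, handle to its -x. Leave it.
- spatula: spatula lying on the bench, 190 mm long; origin under its middle. Leave it.
- beaker: clear beaker, 70 mm across, 85 mm high; origin under its middle. Leave it.
- brush: brush lying on the bench, 170 mm long; origin under its middle. Leave it.
- port (a point): top of the capped charging port on the lid, 40 mm across, 34 mm above the lid's underside, 46 mm from the axis on the side away from the notch. Not to be worked.

How it is judged:
By the outcome, as a careful person would: the job done as asked, in the order asked, and still so for the second after the job is handed in, with the robot touching nothing.
It also fails if it takes over 51 s, if anything falls off the work surface, if the arm or the gripper's body presses on something with over 40 N, if the wrist force passes 120 N, or if a joint passes its speed limit or range.

## Robot

A 6-joint arm with a two-finger parallel gripper is mounted at the origin on the work surface. World frame = base frame: x ahead of the robot, y to its left, z up, the work surface at z = 0. Lengths are in m, angles in rad, forces in N, time in s.
With the tool pointing down it reaches from about 0.25 to 0.725 m from the base axis. Payload 4 kg.
Tool frame: the origin (TCP) lies where the fingers leave the gripper's body, on its centre line; the fingertips stand 73 mm ahead of it and the grasp point (between the pads) lies 54 mm ahead of it (bot.tip_reach is the z of the fingertips in the tool frame, in m); z points along the fingers, x is the direction in which the jaws open and shut, and the axes are right-handed (so a half turn about z gives the same grasp; the last joint's range is limited). The gripper opens to 85 mm and grips with 20 to 120 N. Pads are 22 mm wide; open, the fingers measure 114 mm over their backs; the gripper's body (76 mm by 85 mm) begins 54 mm behind the grasp point. The pads swing forward as they close: fully open they stand 13 mm farther back than shut.
Start: joints at [-1.11, 0.241, 0.005, 1.335, 0, 1.571], TCP at [0.222, -0.448, 0.304] pointing down, gripper open.
Joint ranges: [-2.72, 2.72], [-1.05, 1.87], [-1.09, 1.28], [-1.99, 2.15], [-1.42, 1.44], [-3.14, 3.14]. Speed limits (rad/s): [2.79, 2.79, 3.14, 3.14, 3.14, 3.14].

## Interface

Orientations are given as a unit quaternion [x, y, z, w].
In Python, from workcell import bot, vision, job_done gives the robot as it stands.
- The arm moves only by the tool drive_tool, never from a script. Its argument "steps" is one flat list of numbers, 7 for each row, row after row: the shift along the tool's x, y, z in m, then the turn, a rotation vector about the tool's x, y, z in degrees, then the closure, from -1 (fully open) to 1 (shut). A call has 1 to 8 rows; each row shifts and turns the commanded pose from where the row before left it, along the tool's axes as they then stand; what a row does not reach is not made up. A row lasts 1/12 s, in which the tool goes at most 41.7 mm and 7.16 degrees, less where a joint would pass 70% of its speed; a pose out of reach is approached as far as the arm can. A call is refused whole if a number of a shift passes 0.0417 or a number of a turn 7.16, either way. A call with a gripper value outside its range is refused whole. The fingers move at their own pace and stop on an object; the grip force is fixed at half the most. Time passes only in rows, so rows that do not move let the fingers close. It gives the time, the measured TCP pose, the force and the opening at its end, in the units of the state.
- bot.get_obs(): the state, without advancing time (a new reading comes with each control period).
- vision.camera(name): name is "scene" or "side" or "wrist"; returns (picture, depth): 400x640x3 uint8, red, green, blue; 400x640 float32, m along the optical axis (not along the pixel's ray), 0 where there is no reading.
- vision.camera_model(name): a dict with "mtx" (3x3 intrinsics, pixels), "rvec" (rotation vector, rad) and "tvec" (3), from world to camera coordinates, as OpenCV has them. Camera axes: x right, y down, z forward; pixel columns grow to the right and rows downward; lengths in m; the calibration is good to about 2 mm. A picture is of the moment at which its call begins: read the wrist's pose just before it. camera_model takes no time and is no camera call; for the wrist camera it gives the pose at the moment of the call.
- job_done(): hands the job in, once; it reports no verdict.
The state is a dict: "clock": time; "joint_pos": joint angles; "joint_vel": joint speeds; "tau": joint torques, N m; "eef_pos": TCP position; "tool_rot": TCP orientation; "ft_force": force on the tool from outside, world axes, zero at the start; "ft_torque": the same for the moment, N m; "grip_width": finger opening in m.
Only numpy, scipy, OpenCV 4.12 (cv2) and the standard library are available. Lean on these libraries where they do the work, as an engineer would, in place of code of your own. Each camera call takes 0.05 s, during which the arm holds its last target.

## Working session

There is one attempt and no reset: what is moved stays moved. The work goes in short steps, Python scripts to look and compute and a tool call to move; the robot and the scene stay as the last step left them, time stands still between calls to the robot, and variables do not carry over. Pictures are saved under pics/ and viewed, and the job is handed in when it is done.

Besides the shell and the picture viewer there is one more tool, called after "Emit:" as name(argument=value, ...), one argument or row to a line, values as JSON. drive_tool: Moves the arm, as the interface text tells. Its arguments: {"type":"object","properties":{"steps":{"type":"array"}},"required":["steps"]}

```bash
mkdir -p pics; ls; cat > h.py <<'E'
import numpy as np, cv2
from workcell import bot, vision, job_done
def save(n,img): cv2.imwrite('pics/'+n+'.png',img[...,::-1])
def world(name,depth=None,cm=None):
    cm=cm or vision.camera_model(name)
    K=np.array(cm['mtx']);R=cv2.Rodrigues(np.array(cm['rvec'],float))[0];t=np.array(cm['tvec'],float).ravel()
    v,u=np.mgrid[0:depth.shape[0],0:depth.shape[1]]
    c=np.stack([(u-K[0,2])/K[0,0]*depth,(v-K[1,2])/K[1,1]*depth,depth],-1)
    W=(c-t)@R
    W[depth<=0]=np.nan
    return W
E
python3 - <<'E'
from h import *
print(bot.get_obs())
for n in ('scene','side'):
    im,d=vision.camera(n); save(n+'0',im); np.savez('pics/'+n+'0',im=im,d=d)
    cm=vision.camera_model(n);R=cv2.Rodrigues(np.array(cm['rvec'],float))[0];print(n,-R.T@np.array(cm['tvec']).ravel(),R[2])
E
```

```text
pics
{'clock': 0.0, 'joint_pos': array([-1.10999375e+00,  2.41432773e-01,  3.72139895e-03,  1.33517311e+00,
        1.81294077e-05,  1.57077990e+00]), 'joint_vel': array([-1.73033168e-03, -6.39123882e-05, -1.33299571e-03, -7.56258290e-04,
       -3.24848963e-06, -8.96742302e-04]), 'tau': array([-2.40313257e-04, -3.72319472e+01,  2.52406311e+01,  1.68611115e-02,
        8.34490083e-05, -1.17592609e-05]), 'eef_pos': array([ 0.22212763, -0.44742373,  0.30300181]), 'tool_rot': array([ 8.49905945e-01, -5.26933387e-01, -8.82585148e-04, -5.57879863e-04]), 'ft_force': array([-0.18107055,  0.22376951, -0.03826441]), 'ft_torque': array([0.05207739, 0.00204791, 0.01841108]), 'grip_width': 0.08529181982299015}
scene [ 1.11891527 -0.31485041  0.80222218] [-0.59839042  0.31037395 -0.73864533]
side [0.50339066 0.79409245 0.74777747] [ 0.08414764 -0.81635563 -0.57138661]
```

View pics/scene0.png

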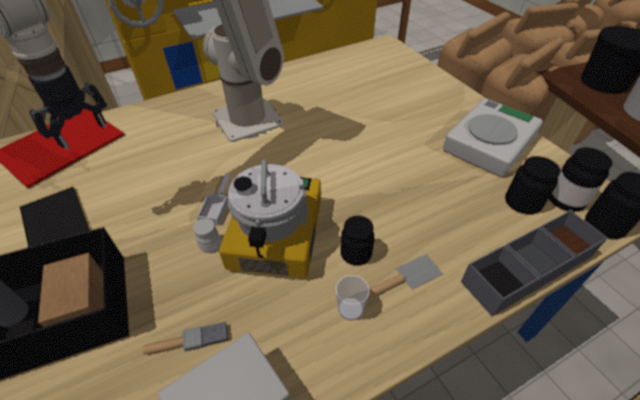

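View pics/side0.png

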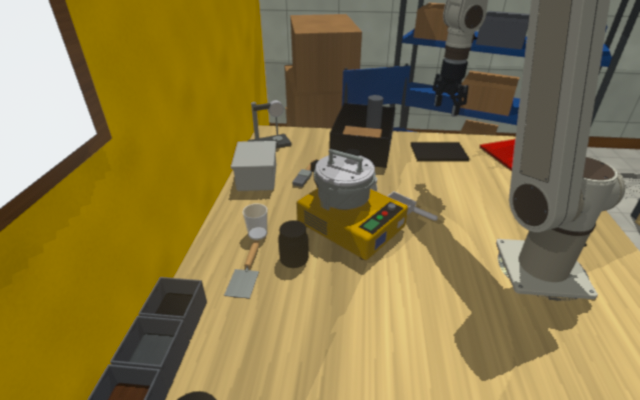

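```bash
python3 - <<'E'
from h import *
out=[]
for n,(a,b,c,e) in {'scene':(150,280,215,325),'side':(135,260,290,420)}.items():
    z=np.load(f'pics/{n}0.npz');im,d=z['im'],z['d'];W=world(n,d)
    save(n+'0z',cv2.resize(im[a:b,c:e],None,fx=5,fy=5,interpolation=cv2.INTER_CUBIC)[:600])
    P=W[a:b,c:e].reshape(-1,3);P=P[~np.isnan(P[:,0])]
    lid=P[(P[:,2]>.19)&(P[:,2]<.204)]
    h=np.histogram(P[:,2],bins=np.arange(.08,.26,.004));print(n,[(round(x,3),int(k)) for x,k in zip(h[1],h[0])])
    xy=lid[:,:2].astype(np.float32);
    ctr,r=cv2.minEnclosingCircle(xy);print('circ',ctr,r,lid[:,2].mean())
    hd=P[(P[:,2]>.226)&(P[:,2]<.25)];print('handle',len(hd),hd.mean(0))
    m=hd.mean(0);u,s,v=np.linalg.svd(hd[:,:2]-m[:2]);q=(hd[:,:2]-m[:2])@v[0];print(v[0],np.degrees(np.arctan2(v[0][1],v[0][0])),m[:2]+v[0]*q.min(),m[:2]+v[0]*q.max())
E
```

```text
scene [(np.float64(0.08), 157), (np.float64(0.084), 607), (np.float64(0.088), 1822), (np.float64(0.092), 82), (np.float64(0.096), 2), (np.float64(0.1), 5), (np.float64(0.104), 20), (np.float64(0.108), 61), (np.float64(0.112), 59), (np.float64(0.116), 65), (np.float64(0.12), 65), (np.float64(0.124), 60), (np.float64(0.128), 70), (np.float64(0.132), 60), (np.float64(0.136), 64), (np.float64(0.14), 55), (np.float64(0.144), 58), (np.float64(0.148), 60), (np.float64(0.152), 28), (np.float64(0.156), 22), (np.float64(0.16), 19), (np.float64(0.164), 74), (np.float64(0.168), 174), (np.float64(0.172), 658), (np.float64(0.176), 41), (np.float64(0.18), 8), (np.float64(0.184), 22), (np.float64(0.188), 95), (np.float64(0.192), 488), (np.float64(0.196), 2067), (np.float64(0.2), 108), (np.float64(0.204), 40), (np.float64(0.208), 24), (np.float64(0.212), 23), (np.float64(0.216), 40), (np.float64(0.22), 195), (np.float64(0.224), 11), (np.float64(0.228), 6), (np.float64(0.232), 52), (np.float64(0.236), 146), (np.float64(0.24), 7), (np.float64(0.244), 0), (np.float64(0.248), 0), (np.float64(0.252), 0)]

[... 868 characters left out ...]
 (np.float64(0.18), 6), (np.float64(0.184), 2), (np.float64(0.188), 49), (np.float64(0.192), 83), (np.float64(0.196), 817), (np.float64(0.2), 330), (np.float64(0.204), 33), (np.float64(0.208), 18), (np.float64(0.212), 15), (np.float64(0.216), 13), (np.float64(0.22), 61), (np.float64(0.224), 34), (np.float64(0.228), 19), (np.float64(0.232), 39), (np.float64(0.236), 81), (np.float64(0.24), 28), (np.float64(0.244), 0), (np.float64(0.248), 0), (np.float64(0.252), 0)]
circ (0.5352504849433899, -0.1346655786037445) 0.08250951021909714 0.19868910830727093
handle 174 [ 0.53394482 -0.13275189  0.23625394]
[-0.9156823   0.40190288] 156.30280946972124 [ 0.58138783 -0.15357514] [ 0.48845494 -0.11278589]
```

```bash
python3 - <<'E'
from h import *
for n,(a,b,c,e) in {'scene':(150,280,215,345),'side':(135,260,290,420)}.items():
    z=np.load(f'pics/{n}0.npz');im,d=z['im'],z['d']
    save(n+'0z',cv2.resize(im[a:b,c:e],(600,600),interpolation=cv2.INTER_CUBIC))
E
```

```text
(no output)
```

View pics/scene0z.png

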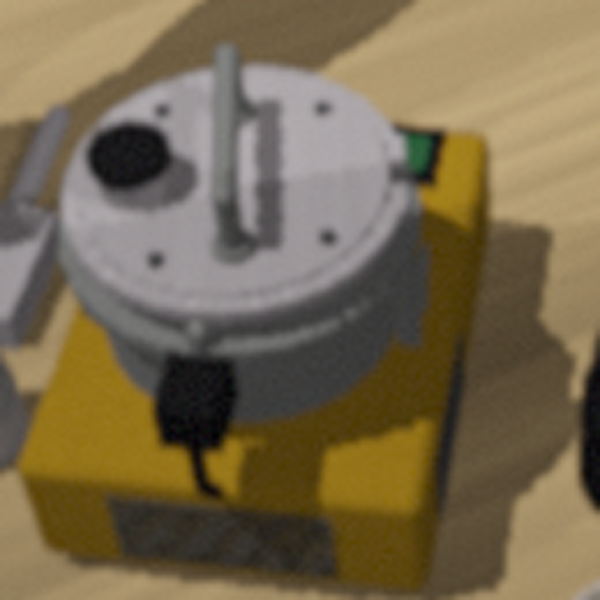

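View pics/side0z.png

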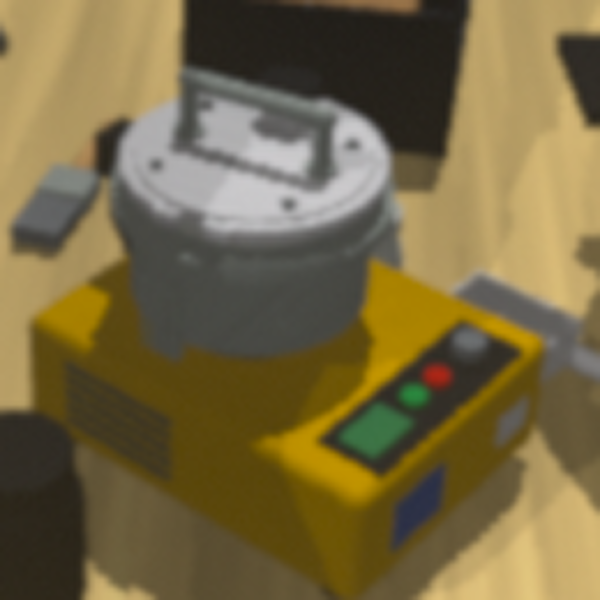

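```bash
python3 - <<'E'
from h import *
def ray(n,px,z):
    cm=vision.camera_model(n);K=np.array(cm['mtx']);R=cv2.Rodrigues(np.array(cm['rvec'],float))[0];t=np.array(cm['tvec'],float).ravel()
    o=-R.T@t;d=R.T@np.linalg.inv(K)@np.array([px[0],px[1],1.]);return (o+d*(z-o[2])/d[2])[:2]
c=np.array([.5345,-.1362])
def az(p): p=p-c;return np.degrees(np.arctan2(p[1],p[0])),np.hypot(*p)
k=130/600
for nm,px,z in (('pin',(215+195*k,150+328*k),.185),('blockL',(215+163*k,150+362*k),.165),('blockR',(215+237*k,150+362*k),.165),('notch',(215+400*k,150+165*k),.193)):
    p=ray('scene',px,z);print(nm,p,az(p))
P=[]
for n in ('scene','side'):
    z=np.load(f'pics/{n}0.npz');im,d=z['im'],z['d'];W=world(n,d)
    hsv=cv2.cvtColor(im,cv2.COLOR_RGB2HSV)
    m=(hsv[...,1]>150)&(abs(W[...,2]-.09)<.006)&(np.hypot(W[...,0]-c[0],W[...,1]-c[1])<.22)
    q=W[m];P.append(q);r=cv2.minAreaRect(q[:,:2].astype(np.float32));print(n,len(q),r,[ (np.round(b,3).tolist(),np.round(az(b),3).tolist()) for b in cv2.boxPoints(r)])
    # dark block points
    m=(hsv[...,2]<60)&(W[...,2]>.1)&(W[...,2]<.18)&(np.hypot(W[...,0]-c[0],W[...,1]-c[1])<.13)
    if m.sum(): print('blk',m.sum(),np.nanmean(W[m],0),az(np.nanmean(W[m],0)[:2]))
    q=W[(W[...,2]>.005)&(np.hypot(W[...,0]-c[0],W[...,1]-c[1])<.3)]
    H=q[(q[:,2]>.235)&(q[:,2]<.26)]; 
q=np.vstack(P);r=cv2.minAreaRect(q[:,:2].astype(np.float32));print(r,[ (np.round(b,3).tolist(),np.round(az(b),3).tolist()) for b in cv2.boxPoints(r)])
E
```

```text
pin [ 0.60049754 -0.18689135] (np.float64(-37.527124164405606), np.float64(0.08321832106459225))
blockL [ 0.59523758 -0.20289745] (np.float64(-47.67765445310669), np.float64(0.09020866538143278))
blockR [ 0.61124769 -0.17379073] (np.float64(-26.095441582684906), np.float64(0.08545917746328376))
notch [ 0.56077972 -0.06556434] (np.float64(69.5924797834296), np.float64(0.0753659104036816))
scene 2323 ((0.5671012997627258, -0.1258164495229721), (0.2965250611305237, 0.2342880666255951), 87.71119689941406) [([0.4440000057220459, -0.26899999380111694], [-124.179, 0.161]), ([0.6779999732971191, -0.27900001406669617], [-44.741, 0.202]), ([0.6899999976158142, 0.017999999225139618], [44.681, 0.219]), ([0.4560000002384186, 0.027000000700354576], [115.695, 0.181])]
blk 500 [ 0.61469102 -0.1726683   0.15383311] (np.float64(-24.45451469984973), np.float64(0.08809391146438277))
side 1963 ((0.5095692873001099, -0.11659744381904602), (0.2010408341884613, 0.259948194026947), 54.545310974121094) [([0.3449999988079071, -0.12300000339746475], [176.033, 0.19]), ([0.5569999814033508, -0.27399998903274536], [-80.663, 0.14]), ([0.6740000247955322, -0.10999999940395355], [10.612, 0.142]), ([0.4620000123977661, 0.04100000113248825], [112.287, 0.191])]
blk 26 [ 0.62703692 -0.18754957  0.16621881] (np.float64(-29.026286914286462), np.float64(0.10582938830241771))
((0.5466853380203247, -0.07350307703018188), (0.3161188066005707, 0.26945388317108154), 53.9684944152832) [([0.3449999988079071, -0.12200000137090683], [175.742, 0.19]), ([0.5630000233650208, -0.2809999883174896], [-78.962, 0.147]), ([0.7490000128746033, -0.02500000037252903], [27.459, 0.241]), ([0.531000018119812, 0.1340000033378601], [90.805, 0.27])]
```

Emit:
drive_tool(
  steps=[0,0,-0.02,0,0,-5,1,0,0,-0.02,0,0,-5,1,0,0,-0.01,0,0,-5,1,0,0,0,0,0,-5,1,0,0,0,0,0,-5,1,0,0,0,0,0,-5,1,0,0,0,0,0,-5,1,0,0,0,0,0,-5,1],
)

```text
clock: 0.77
eef_pos: [0.2222, -0.4476, 0.3534]
tool_rot: [0.979, -0.202, -0.0, -0.0]
ft_force: [0.4, 0.4, -0.6]
grip_width: -0.0
```

```bash
cat >> h.py <<'E'
from scipy.spatial.transform import Rotation as Ro
def st():
    o=bot.get_obs();R=Ro.from_quat(o['tool_rot']).as_matrix();print('t',round(o['clock'],2),'p',o['eef_pos'].round(4),'xaz',np.degrees(np.arctan2(R[1,0],R[0,0])).round(2),'zax',R[:,2].round(3),'q',o['joint_pos'].round(3),'F',o['ft_force'].round(1),'w',o['grip_width'].round(4));return o,R
def to(t):
    o,R=st();print('tool shift to',t,(R.T@(np.array(t)-o['eef_pos'])).round(4))
E
python3 -c "
from h import *
to([.584,-.122,.35])"
```

```text
Traceback (most recent call last):
  File "h.py", line 16, in to
    o,R=st();print('tool shift to',t,(R.T@(np.array(t)-o['eef_pos'])).round(4))
        ~~^^
  File "h.py", line 14, in st
    o=bot.get_obs();R=Ro.from_quat(o['tool_rot']).as_matrix();print('t',round(o['clock'],2),'p',o['eef_pos'].round(4),'xaz',np.degrees(np.arctan2(R[1,0],R[0,0])).round(2),'zax',R[:,2].round(3),'q',o['joint_pos'].round(3),'F',o['ft_force'].round(1),'w',o['grip_width'].round(4));return o,R
                                                                                                                                                                                                                                                            ^^^^^^^^^^^^^^^^^^^^^
AttributeError: 'float' object has no attribute 'round'
```

```bash
sed -i "s/o\['grip_width'\].round(4)/round(o['grip_width'],4)/" h.py
python3 -c "
from h import *
to([.584,-.122,.35])"
```

```text
t 0.77 p [ 0.2222 -0.4476  0.3534] xaz -23.35 zax [-0.001  0.001 -1.   ] q [-1.11   0.226  0.113  1.46  -0.     0.868] F [ 0.4  0.4 -0.6] w -0.0
tool shift to [0.584, -0.122, 0.35] [ 0.2031 -0.4424  0.0035]
```

Emit:
drive_tool(
  steps=[0.006,-0.013,0,0,0,0,1,0.0127,-0.0277,0,0,0,0,1,0.0127,-0.0277,0,0,0,0,1,0.0127,-0.0277,0,0,0,0,1,0.0127,-0.0277,0,0,0,0,1,0.0127,-0.0277,0,0,0,0,1,0.0127,-0.0277,0,0,0,0,1,0.0127,-0.0277,0,0,0,0,1],
)

```text
clock: 1.43
eef_pos: [0.3929, -0.295, 0.3535]
tool_rot: [0.979, -0.205, -0.0, -0.0]
ft_force: [-1.3, 0.1, -1.1]
grip_width: 0.0002
```

Emit:
drive_tool(
  steps=[0.0127,-0.0277,0,0,0,0,1,0.0127,-0.0277,0,0,0,0,1,0.0127,-0.0277,0,0,0,0,1,0.0127,-0.0277,0,0,0,0,1,0.0127,-0.0277,0,0,0,0,1,0.0127,-0.0277,0,0,0,0,1,0.0127,-0.0277,0,0,0,0,1,0.006,-0.013,0,0,0,0,1],
)

```text
clock: 2.1
eef_pos: [0.5639, -0.142, 0.3528]
tool_rot: [0.979, -0.203, -0.0, -0.001]
ft_force: [-0.2, -0.6, -0.6]
grip_width: 0.0002
```

Emit:
drive_tool(
  steps=[0,0,0,0,0,-7,1,0,0,0,0,0,-7,1,0,0,0,0,0,-7,1,0,0,0,0,0,-7,1,0,0,0,0,0,-7,1,0,0,0,0,0,-7,1,0,0,0,0,0,-7,1,0,0,0,0,0,-7,1],
)

```text
clock: 2.77
eef_pos: [0.5617, -0.1446, 0.3532]
tool_rot: [0.959, 0.282, -0.001, -0.0]
ft_force: [0.7, 0.1, -1.0]
grip_width: -0.0004
```

Emit:
drive_tool(
  steps=[0,0,0,0,0,-7,1,0,0,0,0,0,-7,1,0,0,0,0,0,-7,1,0,0,0,0,0,-7,1,0,0,0,0,0,-7,1,0,0,0,0,0,-7,1,0,0,0,0,0,-7,1,0,0,0,0,0,-7,1],
)

```text
clock: 3.43
eef_pos: [0.5617, -0.1446, 0.3532]
tool_rot: [0.715, 0.699, -0.0, -0.001]
ft_force: [-0.7, -0.1, 0.4]
grip_width: 0.0001
```

Emit:
drive_tool(
  steps=[0,0,0,0,0,-7,1,0,0,0,0,0,-7,1,0,0,0,0,0,-7,1,0,0,0,0,0,-7,1,0,0,0,0,0,-7,1,0,0,0,0,0,-7,1,0,0,0,0,0,-7,1,0,0,0,0,0,-7,1],
)

```text
clock: 4.1
eef_pos: [0.5617, -0.1446, 0.3532]
tool_rot: [0.303, 0.953, -0.0, -0.001]
ft_force: [-0.1, -0.5, 0.2]
grip_width: -0.0003
```

```bash

python3 -c "
from h import *
to([.584,-.122,.286])
for n in ['wrist','scene']:
  im,d=vision.camera(n);save(n+'1',im)
"
```

```text
t 4.1 p [ 0.5617 -0.1446  0.3532] xaz 144.75 zax [-0.001  0.    -1.   ] q [-0.252  0.394  0.346  1.524 -0.    -1.207] F [-0.1 -0.5  0.2] w -0.0003
tool shift to [0.584, -0.122, 0.286] [-0.0052  0.0313  0.0672]
```

View pics/wrist1.png

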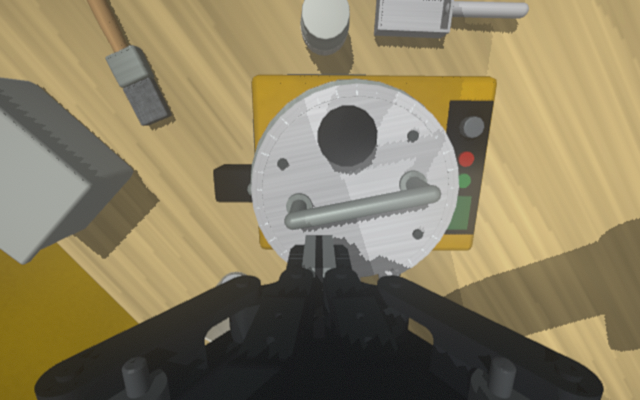

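View pics/scene1.png

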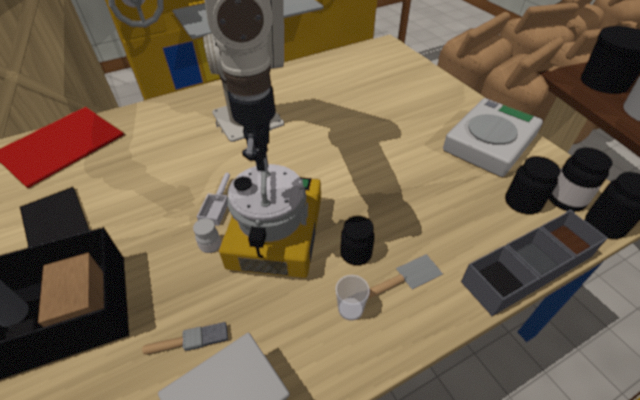

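Emit:
drive_tool(
  steps=[-0.0026,0.0157,0,0,0,0,1,-0.0026,0.0157,0,0,0,0,1,0,0,0,0,0,-6,1,0,0,0,0,0,-6,1,0,0,0.02,0,0,0,1,0,0,0.02,0,0,0,1,0,0,0.02,0,0,0,1,0,0,0.007,0,0,0,1],
)

```text
clock: 4.87
eef_pos: [0.583, -0.1218, 0.2833]
tool_rot: [0.206, 0.979, 0.0, -0.003]
ft_force: [-1.0, -0.0, 0.8]
grip_width: -0.0004
```

```bash

python3 -c "
from h import *
to([.584,-.122,.286])
for n in ['wrist','scene']:
  im,d=vision.camera(n);save(n+'2',im)
"
```

```text
t 4.87 p [ 0.583  -0.1218  0.2833] xaz 156.24 zax [-0.006  0.001 -1.   ] q [-0.206  0.445  0.244  1.376  0.    -1.362] F [-1.  -0.   0.8] w -0.0004
tool shift to [0.584, -0.122, 0.286] [-0.0009  0.0002 -0.0027]
```

View pics/wrist2.png

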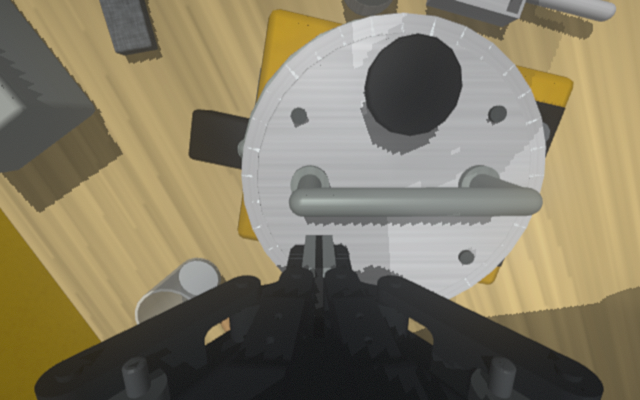

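Emit:
drive_tool(
  steps=[0,-0.006,0,0,0,0,1,0,-0.006,0,0,0,0,1,0,-0.003,0,0,0,0,1,-0.0008,-0.0021,0,0,0,3,1,-0.0008,-0.0021,0,0,0,3,1,-0.0008,-0.0021,0,0,0,3,1,-0.0008,-0.0021,0,0,0,3,1,-0.0008,-0.0021,0,0,0,3,1],
)

```text
clock: 5.63
eef_pos: [0.5783, -0.1455, 0.2884]
tool_rot: [0.331, 0.944, 0.003, 0.002]
ft_force: [5.0, 8.8, -0.9]
grip_width: -0.0
```

```bash

cat >> h.py <<'E'
C=np.array([.5345,-.1355])
def rel():
    o,R=st();print('C in tool (want .040,-.017)',(R.T@(np.append(C,.21)-o['eef_pos'])).round(4))
E
python3 -c "
from h import *
rel()
for n in ['wrist']:
  im,d=vision.camera(n);save(n+'3',im)
"
```

```text
t 5.63 p [ 0.5783 -0.1455  0.2884] xaz 141.3 zax [ 0.006  0.005 -1.   ] q [-0.249  0.438  0.246  1.375  0.006 -1.144] F [ 5.   8.8 -0.9] w -0.0
C in tool (want .040,-.017) [ 0.0406 -0.0201  0.0782]
```

View pics/wrist3.png

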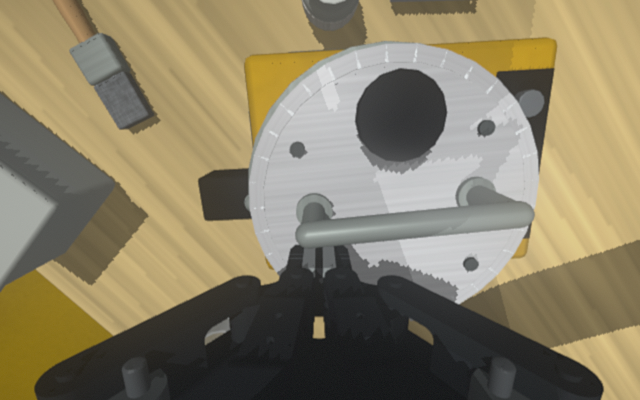

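Emit:
drive_tool(
  steps=[-0.0011,-0.0028,0,0,0,4,1,-0.0011,-0.0028,0,0,0,4,1,-0.0011,-0.0028,0,0,0,4,1,-0.0011,-0.0028,0,0,0,4,1,-0.0011,-0.0028,0,0,0,4,1,-0.0011,-0.0028,0,0,0,4,1,-0.0011,-0.0028,0,0,0,4,1,-0.0011,-0.0028,0,0,0,4,1],
)

```text
clock: 6.35
eef_pos: [0.5683, -0.1666, 0.2888]
tool_rot: [0.579, 0.816, 0.004, 0.004]
ft_force: [6.6, 0.6, -2.5]
grip_width: -0.0002
```

```bash

python3 -c "
from h import *
rel()
for n in ['wrist']:
  im,d=vision.camera(n);save(n+'4',im)
"
```

```text
t 6.35 p [ 0.5683 -0.1666  0.2888] xaz 109.28 zax [ 0.011  0.002 -1.   ] q [-0.287  0.425  0.228  1.363  0.005 -0.624] F [ 6.6  0.6 -2.5] w -0.0002
C in tool (want .040,-.017) [ 0.0406 -0.0225  0.0784]
```

View pics/wrist4.png

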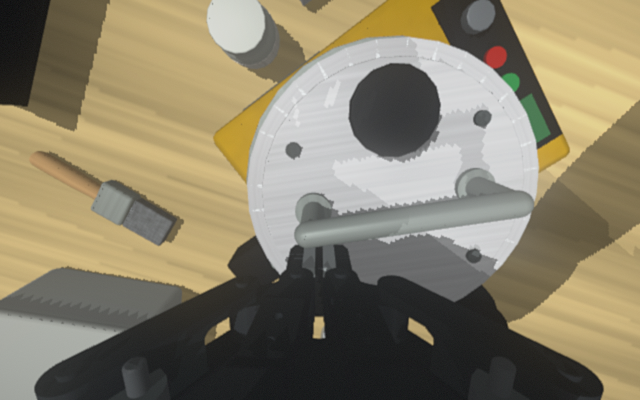

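Emit:
drive_tool(
  steps=[-0.0011,-0.0028,0,0,0,4,1,-0.0011,-0.0028,0,0,0,4,1,-0.0011,-0.0028,0,0,0,4,1,-0.0011,-0.0028,0,0,0,4,1,-0.0011,-0.0028,0,0,0,4,1,-0.0011,-0.0028,0,0,0,4,1,-0.0011,-0.0028,0,0,0,4,1,-0.0011,-0.0028,0,0,0,4,1],
)

```text
clock: 7.07
eef_pos: [0.5472, -0.1802, 0.2891]
tool_rot: [0.782, 0.624, 0.003, 0.005]
ft_force: [11.2, -5.3, -4.8]
grip_width: -0.0002
```

Emit:
drive_tool(
  steps=[-0.0008,-0.0021,0,0,0,3,1,-0.0008,-0.0021,0,0,0,3,1,-0.0008,-0.0021,0,0,0,3,1,-0.0004,-0.001,0,0,0,1.5,1],
)

```text
clock: 7.4
eef_pos: [0.5384, -0.1817, 0.2891]
tool_rot: [0.835, 0.549, 0.002, 0.005]
ft_force: [6.9, -7.8, -3.2]
grip_width: 0.0001
```

```bash

cat >> h.py <<'E'
def lid(n,tag):
    im,d=vision.camera(n);cm=vision.camera_model(n);save(tag,im);W=world(n,d,cm)
    P=W[~np.isnan(W[...,0])];P=P[np.hypot(P[:,0]-C[0],P[:,1]-C[1])<.075]
    if n=='wrist':
        pass
    L=P[(P[:,2]>.178)&(P[:,2]<.206)];print(n,'lid z median',np.median(L[:,2]).round(4),len(L))
    np.savez('pics/'+tag,im=im,d=d,W=W)
    zs=np.median(L[:,2]);H=P[(P[:,2]>zs+.026)&(P[:,2]<zs+.046)&(np.hypot(P[:,0]-C[0],P[:,1]-C[1])<.06)]
    if len(H)>20:
        m=H[:,:2].mean(0);v=np.linalg.svd(H[:,:2]-m,full_matrices=False)[2][0];print('bar az',np.degrees(np.arctan2(v[1],v[0])).round(2),len(H),m)
E
python3 -c "
from h import *
rel()
lid('wrist','wrist5');lid('side','side5');lid('scene','scene5')
"
```

```text
t 7.4 p [ 0.5384 -0.1817  0.2891] xaz 66.66 zax [ 0.009 -0.007 -1.   ] q [-0.324  0.376  0.154  1.338 -0.003  0.083] F [ 6.9 -7.8 -3.2] w 0.0001
C in tool (want .040,-.017) [ 0.041  -0.0227  0.0788]
wrist lid z median 0.1979 36371
bar az -101.84 7459 [ 0.5323653  -0.14054436]
side lid z median 0.1991 949
bar az 83.23 155 [ 0.53664618 -0.13893858]
scene lid z median 0.1973 2052
bar az -90.51 285 [ 0.54296588 -0.14139092]
```

View pics/wrist5.png

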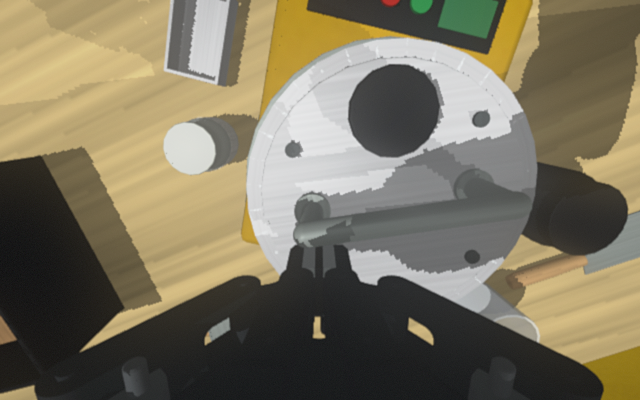

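View pics/scene5.png

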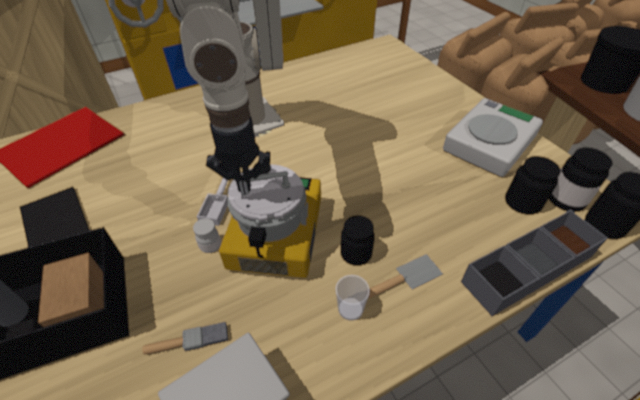

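Emit:
drive_tool(
  steps=[-0.0004,-0.001,0,0,0,1.5,1,-0.0004,-0.001,0,0,0,1.5,1,-0.0004,-0.001,0,0,0,1.5,1,-0.0004,-0.001,0,0,0,1.5,1,-0.0004,-0.001,0,0,0,1.5,1,-0.0004,-0.001,0,0,0,1.5,1,-0.0004,-0.001,0,0,0,1.5,1,-0.0004,-0.001,0,0,0,1.5,1],
)

```text
clock: 8.22
eef_pos: [0.5287, -0.1815, 0.2893]
tool_rot: [0.888, 0.459, 0.001, 0.005]
ft_force: [2.1, -9.4, 0.4]
grip_width: 0.0002
```

```bash

python3 -c "
from h import *
rel()
lid('wrist','wrist6')
"
```

```text
t 8.22 p [ 0.5287 -0.1815  0.2893] xaz 54.66 zax [ 0.007 -0.009 -1.   ] q [-0.328  0.358  0.129  1.332 -0.006  0.289] F [ 2.1 -9.4  0.4] w 0.0002
C in tool (want .040,-.017) [ 0.0412 -0.0227  0.0789]
wrist lid z median 0.1981 35951
bar az 65.7 7477 [ 0.53140665 -0.13902473]
```

View pics/wrist6.png

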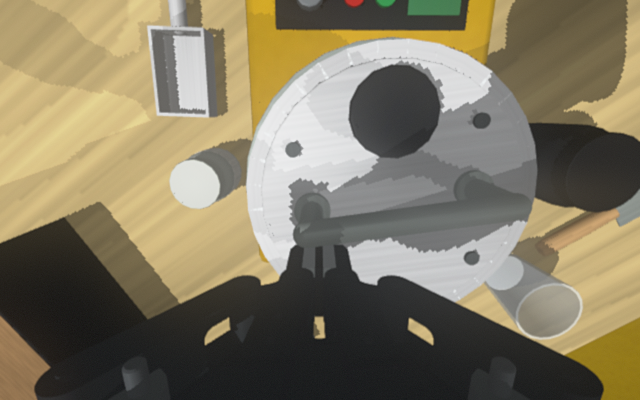

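Emit:
drive_tool(
  steps=[-0.0003,-0.0007,0.002,0,0,1,1,-0.0003,-0.0007,0.002,0,0,1,1,-0.0003,-0.0007,0,0,0,1,1,-0.0003,-0.0007,0,0,0,1,1,-0.0003,-0.0007,0,0,0,1,1],
)

```text
clock: 8.68
eef_pos: [0.5234, -0.1771, 0.2828]
tool_rot: [0.907, 0.421, -0.0, 0.001]
ft_force: [3.9, -4.8, -1.7]
grip_width: -0.0
```

```bash

python3 -c "
from h import *
rel()
lid('wrist','wrist7')
"
```

```text
t 8.68 p [ 0.5234 -0.1771  0.2828] xaz 49.8 zax [ 0.001 -0.001 -1.   ] q [-3.260e-01  3.540e-01  1.060e-01  1.322e+00 -1.000e-03  3.760e-01] F [ 3.9 -4.8 -1.7] w -0.0
C in tool (want .040,-.017) [ 0.039  -0.0184  0.0727]
wrist lid z median 0.1921 34955
bar az 55.26 7304 [ 0.53131074 -0.13979499]
```

View pics/wrist7.png

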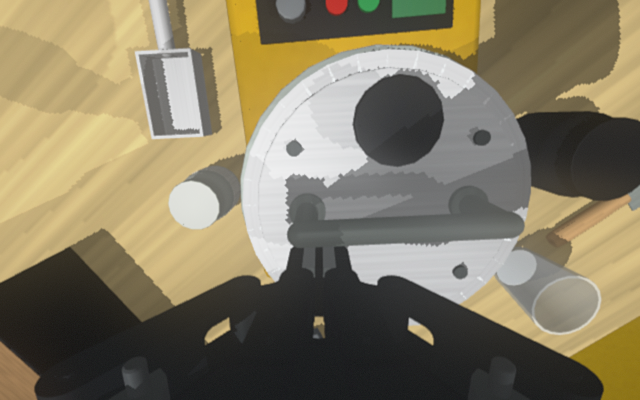

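```bash

python3 -c "
from h import *
lid('scene','scene7');lid('side','side7')
z=np.load('pics/scene7.npz')['im'];save('scene7z',cv2.resize(z[150:280,215:345],(600,600),interpolation=cv2.INTER_CUBIC))
"
```

```text
scene lid z median 0.1916 2104
bar az -111.47 306 [ 0.54109972 -0.14424075]
side lid z median 0.1934 972
bar az 58.85 184 [ 0.53303768 -0.13920654]
```

View pics/scene7z.png

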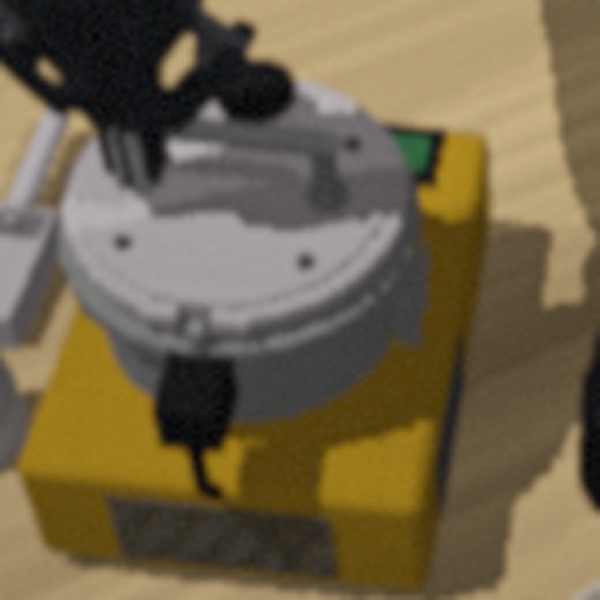

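Emit:
drive_tool(
  steps=[0,0.008,0,0,0,0,1,0,0.008,0,0,0,0,1,0,0,-0.02,0,0,0,1,0,0,-0.025,0,0,0,1,0.013,-0.011,0,0,0,0,1,0.013,-0.012,0,0,0,0,1,0.013,-0.011,0,0,0,0,1,0,0,0,0,0,0,1],
)

```text
clock: 9.5
eef_pos: [0.5346, -0.1328, 0.3279]
tool_rot: [0.906, 0.423, 0.0, -0.001]
ft_force: [-0.6, 1.0, -1.0]
grip_width: -0.0002
```

```bash

python3 -c "
from h import *
rel()
lid('wrist','wrist8')
"
```

```text
t 9.5 p [ 0.5346 -0.1328  0.3279] xaz 50.06 zax [-0.001  0.002 -1.   ] q [-0.244  0.336  0.197  1.434  0.002  0.453] F [-0.6  1.  -1. ] w -0.0002
C in tool (want .040,-.017) [-0.0023  0.0019  0.1179]
wrist lid z median 0.1901 20951
bar az 52.85 3141 [ 0.53325183 -0.13634849]
```

View pics/wrist8.png

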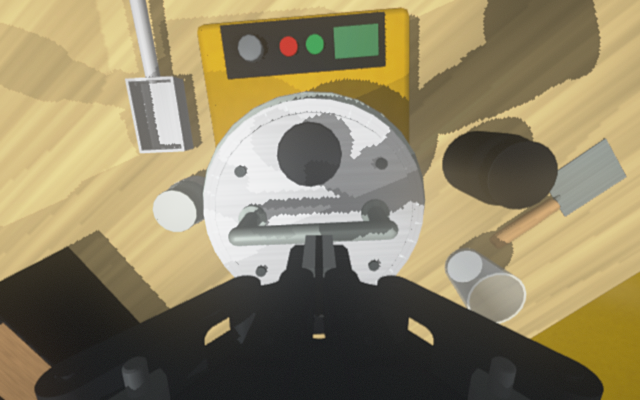

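Emit:
drive_tool(
  steps=[-0.002,0.002,0.009,0,0,0,1,0,0,0.009,0,0,0,1,0,0,0.003,0,0,0,1,0,0,0.002,0,0,0,1,0,0,0.002,0,0,0,1,0,0,0.002,0,0,0,1],
)

```text
clock: 10.05
eef_pos: [0.5344, -0.1386, 0.3008]
tool_rot: [0.907, 0.421, -0.0, -0.0]
ft_force: [-2.1, -0.0, 2.7]
grip_width: 0.0004
```

Emit:
drive_tool(
  steps=[0,0,0.001,0,0,0,1,0,0,0.001,0,0,0,1,0,0,0,0,0,0,1],
)

```text
clock: 10.3
eef_pos: [0.5347, -0.1384, 0.2992]
tool_rot: [0.907, 0.422, 0.0, 0.0]
ft_force: [-1.1, -0.8, 1.0]
grip_width: -0.0
```

```bash

python3 -c "
from h import *
rel();print(bot.tip_reach)
lid('wrist','wrist9');lid('side','side9');lid('scene','scene9')
z=np.load('pics/scene9.npz')['im'];z2=np.load('pics/side9.npz')['im'];save('z9',np.hstack([cv2.resize(z[150:280,215:345],(400,400),interpolation=cv2.INTER_CUBIC),cv2.resize(z2[110:240,280:410],(400,400),interpolation=cv2.INTER_CUBIC)]))
"
```

```text
t 10.3 p [ 0.5347 -0.1384  0.2992] xaz 49.89 zax [ 0.    -0.001 -1.   ] q [-0.253  0.347  0.138  1.362 -0.     0.447] F [-1.1 -0.8  1. ] w -0.0
C in tool (want .040,-.017) [ 0.0021 -0.0021  0.0892]
0.0726
wrist lid z median 0.1853 24761
bar az 52.85 3705 [ 0.53352909 -0.13412134]
side lid z median 0.1867 1021
bar az 51.71 140 [ 0.53524571 -0.12916659]
scene lid z median 0.1849 2236
bar az 53.08 256 [ 0.53758629 -0.13930688]
```

View pics/wrist9.png

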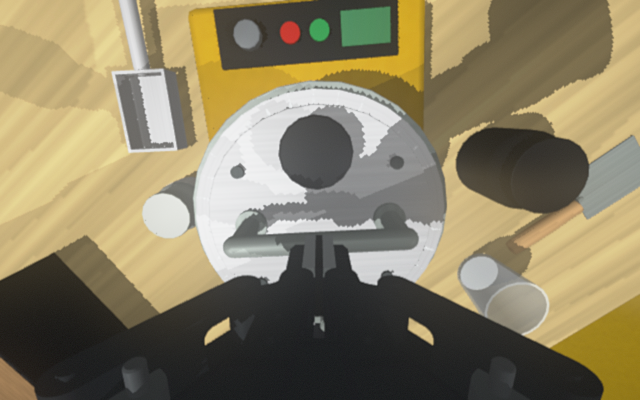

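View pics/z9.png

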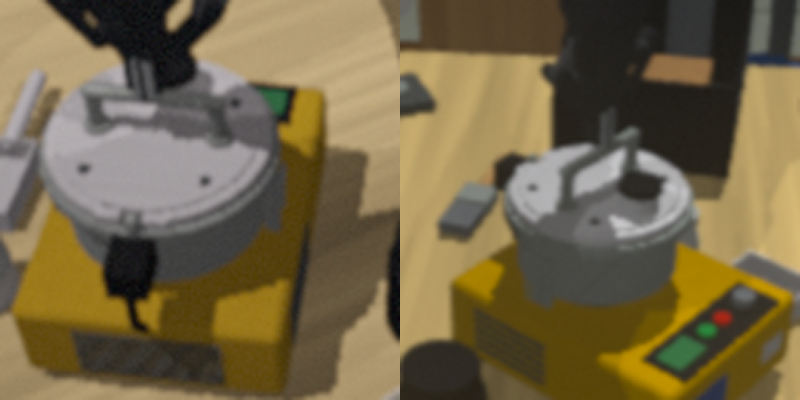

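Emit:
drive_tool(
  steps=[0,0,0.001,0,0,0,1,0,0,0.001,0,0,0,1,0,0,0,0,0,0,1],
)

```text
clock: 10.7
eef_pos: [0.535, -0.1381, 0.2985]
tool_rot: [0.907, 0.422, 0.001, 0.001]
ft_force: [-3.0, -0.6, 8.1]
grip_width: -0.0003
```

```bash

python3 -c "
from h import *
rel()
lid('wrist','wrist10')
"
```

```text
t 10.7 p [ 0.535  -0.1381  0.2985] xaz 49.91 zax [ 0.002 -0.001 -1.   ] q [-0.253  0.346  0.136  1.358 -0.     0.447] F [-3.  -0.6  8.1] w -0.0003
C in tool (want .040,-.017) [ 0.0016 -0.0022  0.0885]
wrist lid z median 0.1848 24798
bar az -127.16 3724 [ 0.53316274 -0.13451314]
```

Emit:
drive_tool(
  steps=[0,0,0.002,0,0,0,1,0,0,0.001,0,0,0,1,0,0,0,0,0,0,1],
)

```text
clock: 11.0
eef_pos: [0.5348, -0.1381, 0.2982]
tool_rot: [0.907, 0.422, 0.002, 0.002]
ft_force: [-6.6, 0.6, 19.8]
grip_width: -0.0
```

```bash

python3 -c "
from h import *
rel()
lid('wrist','wrist11')
"
```

```text
t 11.0 p [ 0.5348 -0.1381  0.2982] xaz 49.91 zax [ 0.005 -0.001 -1.   ] q [-0.253  0.344  0.132  1.354 -0.     0.447] F [-6.6  0.6 19.8] w -0.0
C in tool (want .040,-.017) [ 0.0016 -0.0024  0.0882]
wrist lid z median 0.1848 24906
bar az 52.87 3733 [ 0.53313907 -0.13447906]
```

Emit:
drive_tool(
  steps=[0,0,-0.003,0,0,0,1,0,0,-0.006,0,0,0,1,0,0,-0.02,0,0,0,1,0,0,-0.03,0,0,0,1,0,0,-0.03,0,0,0,1,0,0,0,0,0,0,1,0,0,0,0,0,0,1],
)

```text
clock: 11.63
eef_pos: [0.5359, -0.1381, 0.3847]
tool_rot: [0.907, 0.422, 0.002, 0.001]
ft_force: [0.2, 0.6, -0.6]
grip_width: -0.0002
```

```bash

python3 -c "
from h import *
rel()
lid('wrist','wrist12');lid('scene','scene12');lid('side','side12')
z=np.load('pics/scene12.npz')['im'];z2=np.load('pics/side12.npz')['im'];save('z12',np.hstack([cv2.resize(z[150:280,215:345],(400,400),interpolation=cv2.INTER_CUBIC),cv2.resize(z2[110:240,280:410],(400,400),interpolation=cv2.INTER_CUBIC)]))
"
```

```text
t 11.63 p [ 0.5359 -0.1381  0.3847] xaz 49.92 zax [ 0.005 -0.001 -1.   ] q [-0.252  0.331  0.336  1.571  0.     0.447] F [ 0.2  0.6 -0.6] w -0.0002
C in tool (want .040,-.017) [ 0.0007 -0.0034  0.1747]
wrist lid z median 0.1831 15306
bar az 52.85 1906 [ 0.53244084 -0.13502217]
scene lid z median 0.1844 2288
bar az 52.64 293 [ 0.53618015 -0.1390689 ]
side lid z median 0.1864 1025
bar az 52.5 133 [ 0.53519352 -0.1305851 ]
```

View pics/z12.png

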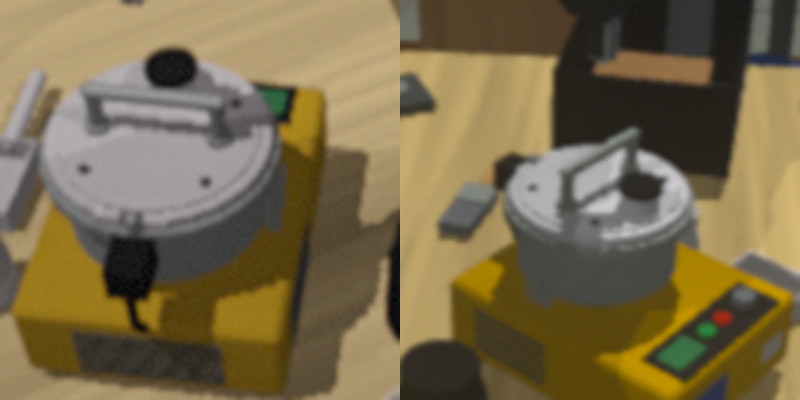

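View pics/scene12.png

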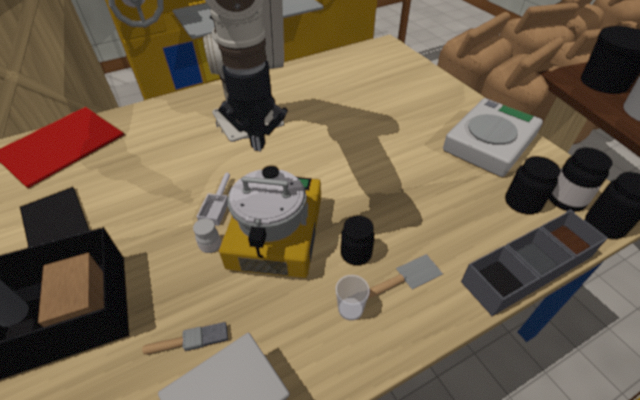

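```bash

python3 -c "
from h import *
for n in ('scene','side'):
  for tag in ('0','5','7','9','12'):
    d=np.load(f'pics/{n}{tag}.npz')['d'];W=world(n,d);r=np.hypot(W[...,0]-C[0],W[...,1]-C[1]);z=W[...,2]
    P=z[(r<.06)&(z>.178)&(z<.205)]
    h=np.histogram(P,bins=np.arange(.178,.2055,.0005));k=h[0].argmax();
    fl=z[(r>.081)&(r<.085)&(z>.165)&(z<.181)]
    print(n,tag,'mode',h[1][k].round(4),'trim',P[abs(P-h[1][k])<.003].mean().round(4),len(P),'flange',np.median(fl).round(4),len(fl))
d=np.load('pics/wrist12.npz')['W'];r=np.hypot(d[...,0]-C[0],d[...,1]-C[1]);z=d[...,2]
for a,b in ((.0,.05),(.05,.07),(.072,.078),(.082,.0855)):
  P=z[(r>a)&(r<b)&(z<.2)&(z>.165)];print(a,b,np.median(P).round(4),len(P))
"
```

```text
scene 0 mode 0.1975 trim 0.1978 1369 flange 0.1737 217
scene 5 mode 0.197 trim 0.1975 1256 flange 0.1736 226
scene 7 mode 0.1915 trim 0.1917 1313 flange 0.1736 213
scene 9 mode 0.1845 trim 0.185 1397 flange 0.1742 235
scene 12 mode 0.1835 trim 0.1843 1428 flange 0.1738 233
side 0 mode 0.1995 trim 0.1996 663 flange 0.1735 192
side 5 mode 0.199 trim 0.1993 550 flange 0.174 191
side 7 mode 0.1935 trim 0.1935 541 flange 0.1742 182
side 9 mode 0.186 trim 0.1867 572 flange 0.1739 201
side 12 mode 0.1865 trim 0.1864 581 flange 0.1738 182
0.0 0.05 0.1832 6203
0.05 0.07 0.1832 6825
0.072 0.078 0.1812 2846
0.082 0.0855 0.1732 1293
```

```bash
python3 -c "
from h import *
print(job_done())"
```

```text
the job is handed in; nothing more can be done
None
```

The lid is turned onto the pin and pressed down onto the flange, and the job is handed in. The robot's clock stood at about 12 s of the 51 s allowed.

**What I did:** With the gripper shut, I pushed one end of the handle about 103° clockwise until the notch met the pin and the lid dropped about 6 mm. I then backed off, pressed on the middle of the handle bar with up to about 20 N, and lifted clear.

**Last checks:**
- **Seating:** The wrist camera puts the middle of the lid 10.0 mm above the flange and the rim 8 mm above it, which is what a seated lid should show. The final increase to 20 N moved it no further than 0.3 mm, and the fingertip height matched a seated handle.
- **Notch:** The scene picture shows the pin sitting in the notch.
- **Surroundings:** By eye, the jars, beaker, scoop, spatula and brush look to be where they were in the first picture; I did not measure them. The wrist force was back to about zero after I lifted clear.
- **Slight disagreement:** The scene and side cameras give a total drop of 13.5 mm and 13.2 mm, a little short of the nominal 14 mm. That is within their calibration of about 2 mm.

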